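# Uncap the empty gas bottle

## Task

Two small gas bottles are clamped upright on the counter, and the one nearer the sink is empty: take off its black screw cap so that it can be refilled. Fuel bottles have a reversed thread and drinks-gas bottles an ordinary one, but these two look alike, so feel which way the cap loosens, turn it that way until the thread lets go, lift it straight off, and finish still holding it in the gripper, a good 8 cm above where it sat. Leave the other bottle's cap shut, and do not push the glass, the tin or the spice jar about.

Things in the scene. Friction and masses are not known exactly. Their poses are not given: they have to be found in the camera images.
- gas_bottle_a: one of two identical grey-painted gas bottles, 76 mm diameter, pinched fast in a round steel foot (110 mm diameter; clamp screw to 62 mm out on its +x side, 25 mm high): cannot turn or move. Origin on the axis at counter height, z up. Shoulder curves in above 128 mm to a 37 mm wide brass valve, 160 to 175 mm high. Either bottle may stand nearer the sink, on the robot's right (smaller y)
- gas_bottle_b: the other gas bottle, the same in all sizes. One of the two bottles has an ordinary thread (cap loosens anticlockwise seen from above), the other a reversed one (clockwise); nothing outside shows which
- cap_a: ribbed round black screw cap of gas_bottle_a, 45 mm diameter, 28 mm tall, about 50 g; origin on its axis at the lower rim (177 mm above the counter when shut), z up. Turned the wrong way it meets a hard stop within 5 degrees; turned the right way it goes easily, rising 9 mm per full turn, is free after about 110 degrees and stops at about 135, still free to lift straight up
- cap_b: screw cap of gas_bottle_b, the same in size and behaviour but for the thread hand. A cap's thread holds it down until it has been turned free; side play about 1 mm. Turning the right way takes under 0.1 N m, so anything stiffer is a stop; held by 40 to 50 N the fingers slip round it at about 0.5 N m. Ease it back some 10 degrees from the end stop before lifting, or it drags
- cap_a_mark (a point): outer half of the small raised rib on top of cap_a (12 x 3.6 mm, 1 mm high), 16 mm from the axis along the cap's +x; when shut it points the way of gas_bottle_a's clamp screw
- cap_b_mark (a point): the same rib on cap_b; when shut it points the way of gas_bottle_b's clamp screw
- glass: loose clear drinking glass, 81 mm diameter, 92 mm tall, behind the bottles; origin at the centre of its base; leave alone
- tin: loose flat tin, 63 x 105 x 25 mm, behind the bottles; origin at the centre of its base; leave alone
- spice_jar: loose spice jar, 45 mm diameter, 106 mm tall, behind the bottles; origin at the centre of its base; leave alone
There are look-alikes about, which are no part of the job. Leave any orange or yellow look-alike of the cap_a alone.

How it is judged:
By the outcome, as a careful person would: the job done as asked, in the order asked, and still so for the second after the job is handed in, while the arm keeps its last pose, push and grip.
It also fails if it takes over 56 s, if anything falls off the work surface, if the arm or the gripper's body presses on something with over 40 N, if the wrist force passes 120 N, or if a joint passes its speed limit or range.

## Robot

A 6-joint arm with a two-finger parallel gripper is mounted at the origin on a cart in front of the work surface, level with it; the furniture and walls round the work are solid. World frame = base frame: x ahead of the robot, y to its left, z up, the work surface at z = 0. Lengths are in m, angles in rad, forces in N, time in s.
With the tool pointing down it reaches from about 0.275 to 0.875 m from the base axis. Payload 12.5 kg.
Tool frame: the origin (TCP) lies on the centre line of the jaws, within the pads' length; the fingertips stand 17 mm ahead of it and the grasp point (between the pads) lies 2 mm behind it; z points along the fingers, y is the line along which they close (so a half turn about z gives the same grasp; the last joint's range is limited). The gripper opens to 85 mm and grips with 20 to 120 N. Pads are 22 mm wide; open, the fingers measure 114 mm over their backs; the gripper's body (76 mm by 85 mm) begins 54 mm behind the grasp point. The pads swing forward as they close: fully open they stand 13 mm farther back than shut.
Start: joints at [-1.296, 0.351, 1.652, -0, 1.139, -0.085], TCP at [0.194, -0.515, 0.248] pointing down, gripper open.
Joint ranges: [-2.75, 2.75], [-0.79, 2.1], [0.01, 2.65], [-1.57, 4.71], [0.07, 3.14], [-2.87, 2.87]. Speed limits (rad/s): [2.22, 2.22, 2.79, 3.14, 3.14, 3.14].

## Interface

Orientations are given as a 3x3 rotation matrix whose columns are the frame's x, y, z axes.
In Python, from rig import monitor, camera, order, cut_out gives the robot as it stands. The module is installed in compiled form; this text tells all that it offers.
- The arm moves only by the shell command python3 -m jog 'ROWS' [FORCE]. ROWS is JSON, a list of rows, each an object of numbers: "rx", "ry", "rz": the turn, a rotation vector about the tool's x, y, z in rad; "tx", "ty", "tz": the shift along the tool's x, y, z in mm; "claw": the closure in counts, from 0 (fully open) to 255 (shut). A call has 1 to 10 rows; each row is the pose to reach, as a shift and turn from the pose commanded when the call began, along the tool's axes at that moment; what a row does not reach only later rows make up. A row lasts 1/10 s, in which the tool goes at most 50 mm and 8.59 degrees, less where a joint would pass 70% of its speed; a pose out of reach is approached as far as the arm can. A call with a gripper value outside its range is refused whole. The fingers move at their own pace and stop on an object; FORCE is the grip in N (left out, the last holds). Time passes only in rows, so rows that repeat a pose let the fingers close. It gives the time, the measured TCP pose, the force, the opening and the grip force at its end, in the units of the state.
- monitor.read_state(): the state, without advancing time (a new reading comes with each control period).
- camera(name): name is "scene" or "top" or "wrist"; returns a dict with "pixels" (400x640x3 uint8, blue, green, red), "depth" (400x640 float32, m along the optical axis (not along the pixel's ray), 0 where there is no reading), "camera_matrix" (3x3 intrinsics, pixels), "world_to_cam" (4x4, takes a point from world to camera coordinates); the wrist camera has in their place "hand_eye" (4x4, takes a point from camera to tool coordinates, whose origin is the TCP and whose axes are the flange's). Camera axes: x right, y down, z forward; pixel columns grow to the right and rows downward; lengths in m; the calibration is good to about 2 mm. A picture is of the moment at which its call begins: read the wrist's pose just before it.
- order.hand_in(): hands the job in; it is judged then, once.
Trained networks look in a picture, given as the dict that the camera call returned (one of the last four; its "shot" number tells which), for a name from the list of things; names that differ only in an ending like _2 or _b are one class to them, and where a whole thing is asked for, a point or a joint stands for the part that bears it (a point fixed in the world has none). Each returns a list of dicts, best first, with "score" (0 to 1); they miss things now and then, are a little off and sometimes report something else, mostly with a low value. They report only what shows in the picture. A call takes as long as a camera call. They do not tell look-alikes from the thing itself.
- cut_out(picture, thing): "mask" (400x640 bool, what is visible of it) and "location" ([row, column] in pixels, amid what is visible of it).
The state is a dict: "time_s": time; "q": joint angles; "qd": joint speeds; "joint_efforts": joint torques, N m; "position": TCP position; "ee_rot": TCP orientation; "wrist_force": force on the tool from outside, world axes, zero at the start; "wrist_torque": the same for the moment, N m; "gripper_width": opening from 0.0 (shut) to 1.0 (fully open); "gripper_force": force on a finger pad.
Only numpy, scipy, OpenCV 4.12 (cv2) and the standard library are available. Lean on these libraries where they do the work, as an engineer would, in place of code of your own. Each camera call takes 0.05 s, during which the arm holds its last target. There are 200 camera calls.

## Working session

There is one attempt and no reset: what is moved stays moved. The work goes in short steps, Python scripts to look and compute and a shell command to move; the robot and the scene stay as the last step left them, time stands still between calls to the robot, and variables do not carry over. Pictures are saved under pics/ and viewed, at most 10 in all, crops included, and the job is handed in when it is done.

```bash
mkdir -p pics
cat > h.py <<'E'
import numpy as np, cv2
from rig import monitor, camera, order, cut_out
def world(p, mask=None, pix=None, T=None):
    K=p["camera_matrix"]; d=p["depth"]
    v,u=np.nonzero(mask&(d>0)) if mask is not None else np.array(pix).T
    z=d[v,u]; X=np.c_[(u-K[0,2])*z/K[0,0],(v-K[1,2])*z/K[1,1],z,np.ones(len(z))]
    if T is None: T=np.linalg.inv(p["world_to_cam"])
    return (X@T.T)[:,:3]
E
python3 - <<'E'
from h import *
s=monitor.read_state(); print(s["time_s"],s["position"],s["ee_rot"],s["gripper_width"])
for n in("scene","top"):
    p=camera(n); cv2.imwrite(f"pics/{n}.png",p["pixels"])
    for t in("cap_a","gas_bottle_a","cap_a_mark","glass","tin","spice_jar"):
        for r in cut_out(p,t):
            w=world(p,r["mask"]); 
            if len(w)==0: continue
            zt=np.percentile(w[:,2],95); tp=w[w[:,2]>zt-.006]
            print(n,t,round(r["score"],2),np.round(r["location"]),len(w),np.round(np.median(w,0),3),"top",round(zt,3),np.round((tp.min(0)+tp.max(0))/2,3))
E
```

```text
0.0 [ 0.19358313 -0.51447477  0.24774476] [[ 9.35973112e-01  3.52071349e-01 -3.12755800e-04]
 [ 3.52071471e-01 -9.35972416e-01  1.14697548e-03]
 [ 1.11086403e-04 -1.18365060e-03 -9.99999293e-01]] 1.0013400454462698
scene cap_a 0.81 [212. 285.] 319 [0.499 0.113 0.205] top 0.208 [0.508 0.113 0.206]
scene gas_bottle_a 0.59 [250. 282.] 1919 [0.48  0.116 0.076] top 0.158 [0.501 0.113 0.167]
scene glass 0.76 [188. 254.] 949 [0.707 0.172 0.06 ] top 0.091 [0.724 0.173 0.091]
scene tin 0.73 [182. 340.] 309 [ 0.742 -0.092  0.023] top 0.027 [ 0.741 -0.095  0.025]
scene spice_jar 0.88 [193. 305.] 541 [0.659 0.034 0.074] top 0.109 [0.674 0.032 0.107]
top cap_a 0.87 [270. 374.] 484 [ 0.483 -0.103  0.204] top 0.206 [ 0.483 -0.104  0.204]
top cap_a 0.8 [208. 370.] 309 [ 0.598 -0.111  0.027] top 0.03 [ 0.597 -0.11   0.028]
top cap_a 0.79 [270. 425.] 345 [ 0.468 -0.231  0.027] top 0.03 [ 0.468 -0.233  0.028]
top cap_a 0.78 [233. 426.] 353 [ 0.547 -0.228  0.027] top 0.029 [ 0.547 -0.231  0.028]
top cap_a 0.69 [256. 259.] 502 [0.509 0.107 0.204] top 0.206 [0.51  0.109 0.204]
top cap_a 0.49 [155. 374.] 1
[... 436 characters left out ...]
_a_mark 0.68 [234. 422.] 362 [ 0.547 -0.23   0.027] top 0.029 [ 0.547 -0.231  0.028]
top cap_a_mark 0.61 [268. 375.] 519 [ 0.481 -0.103  0.204] top 0.206 [ 0.483 -0.104  0.204]
top cap_a_mark 0.57 [209. 368.] 306 [ 0.598 -0.109  0.027] top 0.03 [ 0.599 -0.11   0.028]
top glass 0.56 [154. 239.] 1195 [0.731 0.179 0.033] top 0.089 [0.723 0.169 0.088]
top glass 0.24 [154. 374.] 1155 [ 0.729 -0.116  0.021] top 0.024 [ 0.73  -0.116  0.022]
top tin 0.59 [154. 374.] 1178 [ 0.729 -0.116  0.021] top 0.024 [ 0.729 -0.115  0.023]
top spice_jar 0.68 [173. 306.] 452 [0.669 0.027 0.104] top 0.107 [0.675 0.029 0.105]
top spice_jar 0.47 [258. 362.] 1356 [ 0.499 -0.085  0.062] top 0.154 [ 0.482 -0.105  0.175]
```

View pics/top.png

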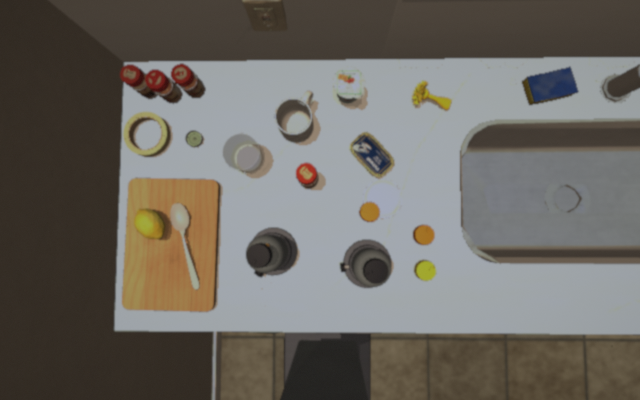

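View pics/scene.png

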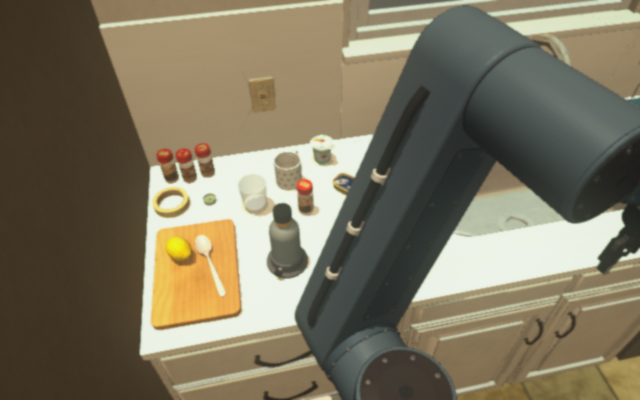

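```bash
python3 -c "
import cv2
i=cv2.imread('pics/top.png'); cv2.imwrite('pics/crop.png',cv2.resize(i[225:315,330:450],None,fx=6,fy=6,interpolation=cv2.INTER_CUBIC))"
```

```text
(no output)
```

View pics/crop.png

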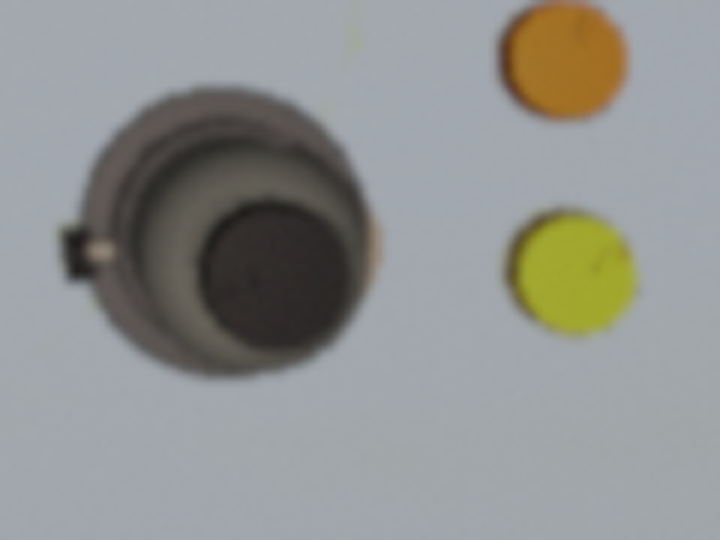

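Possible confusions: the black cap at (374,270) on the bottle nearer the sink, the black cap at (263,254) on the other bottle, the orange caps at (370,211) and (424,235), and the yellow cap at (426,270). The target is the black one at (374,270). The crop shows it black, seated on a bottle, with the clamp screw on its left. It measures (0.483, -0.104) with its top at 0.205, which matches the given height.

```bash
python3 -m jog '[{"tx":42,"ty":-28,"tz":-22,"rz":-0.1},{"tx":84,"ty":-56,"tz":-22,"rz":-0.2},{"tx":126,"ty":-85,"tz":-22,"rz":-0.3},{"tx":168,"ty":-113,"tz":-22,"rz":-0.4},{"tx":210,"ty":-142,"tz":-22,"rz":-0.5},{"tx":252,"ty":-170,"tz":-22,"rz":-0.6},{"tx":294,"ty":-199,"tz":-22,"rz":-0.7},{"tx":336,"ty":-228,"tz":-22,"rz":-0.8},{"tx":378,"ty":-256,"tz":-22,"rz":-0.9},{"tx":415,"ty":-282,"tz":-22,"rz":-1.0}]'
python3 -m jog '[{"tx":0},{"tx":0},{"tx":0}]'
cat > look.py <<'E'
from h import *
import sys
s=monitor.read_state(); print(s["time_s"],"q",np.round(s["q"],3),np.round(s["position"],4)); R=np.array(s["ee_rot"]); print(np.round(R,3))
p=camera("wrist"); cv2.imwrite("pics/%s.png"%sys.argv[1],p["pixels"])
T=np.eye(4);T[:3,:3]=R;T[:3,3]=s["position"]; T=T@p["hand_eye"]
for r in cut_out(p,"cap_a")[:4]:
    w=world(p,r["mask"],T=T)
    if len(w)<20: continue
    t=np.percentile(w[:,2],90); tp=w[abs(w[:,2]-t)<.004][:,:2].astype(np.float32)
    c,rad=cv2.minEnclosingCircle(tp)
    print(round(r["score"],2),np.round(r["location"]),"topz",round(t,4),"centre",np.round(c,4),round(rad,4),"tool d mm",np.round(R.T@(np.r_[c,t]-s["position"])*1000,1))
E
python3 look.py w1
```

```text
0.7 q [-1.296  0.351  1.652  0.     1.139 -0.085] [ 0.1937 -0.5147  0.2483]
[[ 0.936  0.352 -0.   ]
 [ 0.352 -0.936  0.   ]
 [ 0.    -0.    -1.   ]]invalid input at $[0]: expected keys rx, ry, rz, tx, ty, tz, claw
invalid input at $[0]: expected keys rx, ry, rz, tx, ty, tz, claw
```

```bash
python3 -m jog '[{"rx":0,"ry":0,"tx":42,"ty":-28,"tz":-22,"rz":-0.1,"claw":0},{"rx":0,"ry":0,"tx":84,"ty":-56,"tz":-22,"rz":-0.2,"claw":0},{"rx":0,"ry":0,"tx":126,"ty":-85,"tz":-22,"rz":-0.3,"claw":0},{"rx":0,"ry":0,"tx":168,"ty":-113,"tz":-22,"rz":-0.4,"claw":0},{"rx":0,"ry":0,"tx":210,"ty":-142,"tz":-22,"rz":-0.5,"claw":0},{"rx":0,"ry":0,"tx":252,"ty":-170,"tz":-22,"rz":-0.6,"claw":0},{"rx":0,"ry":0,"tx":294,"ty":-199,"tz":-22,"rz":-0.7,"claw":0},{"rx":0,"ry":0,"tx":336,"ty":-228,"tz":-22,"rz":-0.8,"claw":0},{"rx":0,"ry":0,"tx":378,"ty":-256,"tz":-22,"rz":-0.9,"claw":0},{"rx":0,"ry":0,"tx":415,"ty":-282,"tz":-22,"rz":-1.0,"claw":0}]'
python3 -m jog '[{"rx":0,"ry":0,"rz":0,"tx":0,"ty":0,"tz":0,"claw":0},{"rx":0,"ry":0,"rz":0,"tx":0,"ty":0,"tz":0,"claw":0},{"rx":0,"ry":0,"rz":0,"tx":0,"ty":0,"tz":0,"claw":0}]'
python3 look.py w1
```

```text
time_s: 1.8
position: [0.4804, -0.1077, 0.2706]
ee_rot: [[0.205, 0.979, 0.001], [0.979, -0.205, -0.0], [-0.0, 0.001, -1.0]]
wrist_force: [-0.1, -0.2, -0.7]
gripper_width: 0.996
gripper_force: 0.0
time_s: 2.1
position: [0.479, -0.1103, 0.2703]
ee_rot: [[0.211, 0.978, -0.0], [0.978, -0.211, -0.0], [-0.0, -0.0, -1.0]]
wrist_force: [-0.5, -0.2, 0.4]
gripper_width: 0.998
gripper_force: 0.0
2.1 q [-0.321  0.22   1.772 -0.     1.15  -0.108] [ 0.479  -0.1103  0.2703]
[[ 0.211  0.978 -0.   ]
 [ 0.978 -0.211 -0.   ]
 [-0.    -0.    -1.   ]]
0.73 [144. 416.] topz 0.0291 centre [ 0.5967 -0.1074] 0.0219 tool d mm [ 27.7 114.5 241.2]
0.62 [205. 320.] topz 0.206 centre [ 0.4802 -0.1023] 0.0221 tool d mm [ 8.1 -0.4 64.3]
0.56 [258. 332.] topz 0.0292 centre [ 0.4662 -0.2309] 0.0222 tool d mm [-120.5   13.   241.1]
0.56 [250. 391.] topz 0.0292 centre [ 0.5458 -0.2286] 0.0223 tool d mm [-101.5   90.3  241.1]
```

View pics/w1.png

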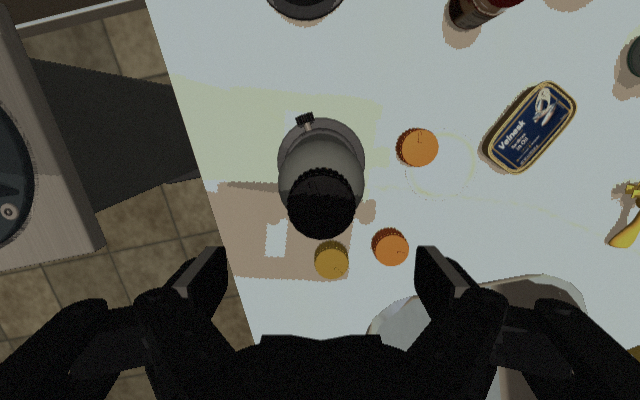

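```bash
python3 -m jog '[{"rx":0,"ry":0,"rz":0,"tx":8,"ty":0,"tz":20,"claw":0},{"rx":0,"ry":0,"rz":0,"tx":8,"ty":0,"tz":40,"claw":0},{"rx":0,"ry":0,"rz":0,"tx":8,"ty":0,"tz":60,"claw":0},{"rx":0,"ry":0,"rz":0,"tx":8,"ty":0,"tz":75,"claw":0},{"rx":0,"ry":0,"rz":0,"tx":8,"ty":0,"tz":82,"claw":0},{"rx":0,"ry":0,"rz":0,"tx":8,"ty":0,"tz":82,"claw":0},{"rx":0,"ry":0,"rz":0,"tx":8,"ty":0,"tz":82,"claw":0}]' 20
python3 look.py w2
```

```text
time_s: 2.9
position: [0.4813, -0.1023, 0.189]
ee_rot: [[0.21, 0.978, 0.001], [0.978, -0.21, -0.0], [-0.0, 0.001, -1.0]]
wrist_force: [0.1, -1.2, 0.3]
gripper_width: 0.999
gripper_force: 0.0
2.9 q [-0.304  0.322  1.859  0.     0.96  -0.092] [ 0.4813 -0.1023  0.189 ]
[[ 0.21   0.978  0.001]
 [ 0.978 -0.21  -0.   ]
 [-0.     0.001 -1.   ]]
0.66 [276. 319.] topz 0.2058 centre [ 0.4801 -0.1021] 0.0225 tool d mm [ -0.   -1.2 -16.9]
0.63 [159. 438.] topz 0.029 centre [ 0.5972 -0.1071] 0.0221 tool d mm [ 19.6 114.2 160.1]
0.59 [287. 400.] topz 0.0289 centre [ 0.5455 -0.2285] 0.0221 tool d mm [-109.8   89.2  160.1]
```

View pics/w2.png

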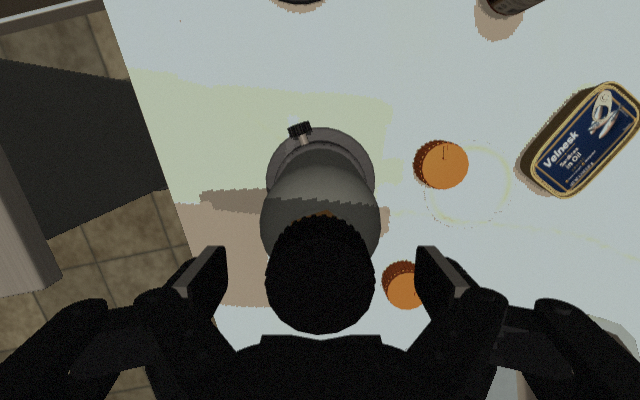

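The cap at (320,275) sits midway between the fingers (215 and 425). I'll close gently.

```bash
python3 -m jog '[{"rx":0,"ry":0,"rz":0,"tx":0,"ty":0,"tz":0,"claw":255},{"rx":0,"ry":0,"rz":0,"tx":0,"ty":0,"tz":0,"claw":255},{"rx":0,"ry":0,"rz":0,"tx":0,"ty":0,"tz":0,"claw":255},{"rx":0,"ry":0,"rz":0,"tx":0,"ty":0,"tz":0,"claw":255},{"rx":0,"ry":0,"rz":0,"tx":0,"ty":0,"tz":0,"claw":255},{"rx":0,"ry":0,"rz":0,"tx":0,"ty":0,"tz":0,"claw":255},{"rx":0,"ry":0,"rz":0,"tx":0,"ty":0,"tz":0,"claw":255},{"rx":0,"ry":0,"rz":0,"tx":0,"ty":0,"tz":0,"claw":255}]' 20; python3 -c "
from h import *
s=monitor.read_state(); print(s['wrist_force'],s['wrist_torque'])"
```

```text
time_s: 3.8
position: [0.4812, -0.1018, 0.1886]
ee_rot: [[0.209, 0.978, 0.0], [0.978, -0.209, -0.0], [-0.0, 0.0, -1.0]]
wrist_force: [-1.7, 0.7, 5.5]
gripper_width: 0.502
gripper_force: 20.1
[-1.68860835  0.74888177  5.5232875 ] [ 0.10549872  0.28847134 -0.00638866]
```

```bash
cat > st.py <<'E'
from h import *
s=monitor.read_state(); R=np.array(s["ee_rot"]); print("T",np.round(s["wrist_torque"],3),"F",np.round(s["wrist_force"],1),"yaw",round(np.degrees(np.arctan2(R[1,0],R[0,0])),2),"q6",round(s["q"][5],3),"z",round(s["position"][2],4))
E
Z='"rx":0,"ry":0'; python3 -m jog '[{"rx":0,"ry":0,"rz":0,"tx":0,"ty":0,"tz":0,"claw":255},{"rx":0,"ry":0,"rz":0,"tx":0,"ty":0,"tz":0,"claw":255},{"rx":0,"ry":0,"rz":0,"tx":0,"ty":0,"tz":0,"claw":255}]' 45; python3 st.py
python3 -m jog '[{"rx":0,"ry":0,"rz":-0.04,"tx":0,"ty":0,"tz":0,"claw":255},{"rx":0,"ry":0,"rz":-0.08,"tx":0,"ty":0,"tz":0,"claw":255},{"rx":0,"ry":0,"rz":-0.08,"tx":0,"ty":0,"tz":0,"claw":255}]'; python3 st.py
python3 -m jog '[{"rx":0,"ry":0,"rz":-0.04,"tx":0,"ty":0,"tz":0,"claw":255},{"rx":0,"ry":0,"rz":-0.06,"tx":0,"ty":0,"tz":0,"claw":255},{"rx":0,"ry":0,"rz":-0.06,"tx":0,"ty":0,"tz":0,"claw":255}]'; python3 st.py
```

```text
time_s: 4.1
position: [0.4812, -0.1018, 0.1887]
ee_rot: [[0.209, 0.978, 0.0], [0.978, -0.209, -0.0], [0.0, 0.0, -1.0]]
wrist_force: [-2.1, 1.4, 7.2]
gripper_width: 0.493
gripper_force: 44.8
T [ 0.125  0.388 -0.048] F [-2.1  1.4  7.2] yaw 77.91 q6 -0.092 z 0.1887
time_s: 4.4
position: [0.4814, -0.1018, 0.1887]
ee_rot: [[0.129, 0.992, 0.001], [0.992, -0.129, -0.0], [-0.0, 0.001, -1.0]]
wrist_force: [-1.5, 1.4, 7.1]
gripper_width: 0.498
gripper_force: 44.7
T [0.083 0.237 0.044] F [-1.5  1.4  7.1] yaw 82.57 q6 -0.174 z 0.1887
time_s: 4.7
position: [0.4813, -0.1018, 0.1887]
ee_rot: [[0.07, 0.998, 0.001], [0.998, -0.07, -0.0], [0.0, 0.001, -1.0]]
wrist_force: [-0.9, 0.8, 6.5]
gripper_width: 0.495
gripper_force: 44.7
T [0.192 0.249 0.036] F [-0.9  0.8  6.5] yaw 85.97 q6 -0.233 z 0.1887
```

Eight degrees anticlockwise cost only about 0.04 N m with no stop, so the thread looks ordinary. I'll go on that way, following the rise.

```bash
python3 -m jog '[{"rx":0,"ry":0,"rz":-0.1,"tx":0,"ty":0,"tz":-0.1,"claw":255},{"rx":0,"ry":0,"rz":-0.2,"tx":0,"ty":0,"tz":-0.3,"claw":255},{"rx":0,"ry":0,"rz":-0.3,"tx":0,"ty":0,"tz":-0.4,"claw":255},{"rx":0,"ry":0,"rz":-0.4,"tx":0,"ty":0,"tz":-0.6,"claw":255},{"rx":0,"ry":0,"rz":-0.4,"tx":0,"ty":0,"tz":-0.6,"claw":255}]'; python3 st.py
python3 -m jog '[{"rx":0,"ry":0,"rz":-0.1,"tx":0,"ty":0,"tz":-0.1,"claw":255},{"rx":0,"ry":0,"rz":-0.2,"tx":0,"ty":0,"tz":-0.3,"claw":255},{"rx":0,"ry":0,"rz":-0.3,"tx":0,"ty":0,"tz":-0.4,"claw":255},{"rx":0,"ry":0,"rz":-0.4,"tx":0,"ty":0,"tz":-0.6,"claw":255},{"rx":0,"ry":0,"rz":-0.5,"tx":0,"ty":0,"tz":-0.7,"claw":255},{"rx":0,"ry":0,"rz":-0.6,"tx":0,"ty":0,"tz":-0.9,"claw":255},{"rx":0,"ry":0,"rz":-0.6,"tx":0,"ty":0,"tz":-0.9,"claw":255}]'; python3 st.py; python3 look.py w3
```

```text
time_s: 5.2
position: [0.481, -0.1018, 0.1889]
ee_rot: [[-0.325, 0.946, -0.0], [0.946, 0.325, -0.0], [0.0, -0.0, -1.0]]
wrist_force: [-2.6, -1.2, 3.8]
gripper_width: 0.496
gripper_force: 45.3
T [-0.067  0.42   0.054] F [-2.6 -1.2  3.8] yaw 108.94 q6 -0.634 z 0.1889
time_s: 5.9
position: [0.4806, -0.1019, 0.1897]
ee_rot: [[-0.801, 0.598, -0.001], [0.598, 0.801, -0.0], [0.001, -0.001, -1.0]]
wrist_force: [-5.0, -2.5, 5.2]
gripper_width: 0.497
gripper_force: 45.4
T [-0.364  0.794  0.054] F [-5.  -2.5  5.2] yaw 143.24 q6 -1.232 z 0.1897
5.9 q [-3.030e-01  3.200e-01  1.859e+00 -1.000e-03  9.640e-01 -1.232e+00] [ 0.4806 -0.1019  0.1897]
[[-0.801  0.598 -0.001]
 [ 0.598  0.801 -0.   ]
 [ 0.001 -0.001 -1.   ]]
0.85 [246. 215.] topz 0.029 centre [ 0.4655 -0.2309] 0.0222 tool d mm [ -65.3 -112.2  160.8]
0.62 [276. 321.] topz 0.2068 centre [ 0.4804 -0.102 ] 0.0222 tool d mm [  0.1  -0.2 -17.1]
0.46 [318. 269.] topz 0.029 centre [ 0.5579 -0.2306] 0.0105 tool d mm [-139.1  -56.6  160.7]
```

View pics/w3.png

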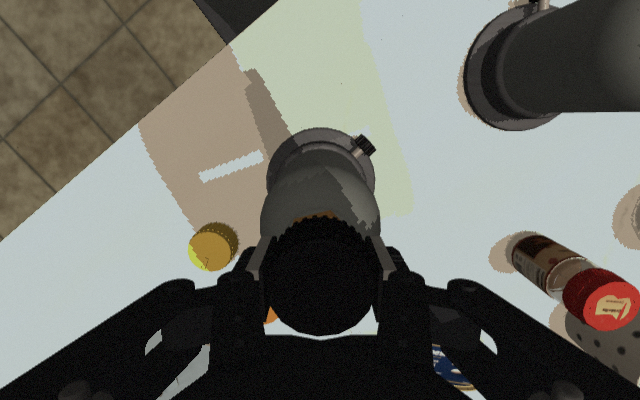

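The cap is held at (320,276), its top has risen about 1 mm, and torque is 0.05 N m, so it is turning and not slipping. I have done 65° and need about 122°.

```bash
python3 -m jog '[{"rx":0,"ry":0,"rz":-0.1,"tx":0,"ty":0,"tz":-0.2,"claw":255},{"rx":0,"ry":0,"rz":-0.2,"tx":0,"ty":0,"tz":-0.4,"claw":255},{"rx":0,"ry":0,"rz":-0.3,"tx":0,"ty":0,"tz":-0.6,"claw":255},{"rx":0,"ry":0,"rz":-0.4,"tx":0,"ty":0,"tz":-0.8,"claw":255},{"rx":0,"ry":0,"rz":-0.5,"tx":0,"ty":0,"tz":-1.0,"claw":255},{"rx":0,"ry":0,"rz":-0.6,"tx":0,"ty":0,"tz":-1.2,"claw":255},{"rx":0,"ry":0,"rz":-0.7,"tx":0,"ty":0,"tz":-1.3,"claw":255},{"rx":0,"ry":0,"rz":-0.8,"tx":0,"ty":0,"tz":-1.5,"claw":255},{"rx":0,"ry":0,"rz":-0.9,"tx":0,"ty":0,"tz":-1.6,"claw":255},{"rx":0,"ry":0,"rz":-0.9,"tx":0,"ty":0,"tz":-1.6,"claw":255}]'; python3 st.py
python3 -m jog '[{"rx":0,"ry":0,"rz":-0.05,"tx":0,"ty":0,"tz":-0.1,"claw":255},{"rx":0,"ry":0,"rz":-0.1,"tx":0,"ty":0,"tz":-0.2,"claw":255},{"rx":0,"ry":0,"rz":-0.1,"tx":0,"ty":0,"tz":-0.2,"claw":255},{"rx":0,"ry":0,"rz":-0.1,"tx":0,"ty":0,"tz":-0.2,"claw":255}]'; python3 st.py
```

```text
time_s: 7.0
position: [0.4802, -0.1026, 0.1911]
ee_rot: [[-0.967, -0.256, -0.002], [-0.256, 0.967, -0.001], [0.003, -0.001, -1.0]]
wrist_force: [-5.8, -8.1, 2.1]
gripper_width: 0.498
gripper_force: 45.4
T [-1.13   1.    -0.012] F [-5.8 -8.1  2.1] yaw -165.19 q6 -2.132 z 0.1911
time_s: 7.4
position: [0.4802, -0.1026, 0.1912]
ee_rot: [[-0.938, -0.348, -0.002], [-0.348, 0.938, -0.001], [0.003, -0.0, -1.0]]
wrist_force: [-6.8, -7.7, 1.7]
gripper_width: 0.493
gripper_force: 45.4
T [-1.214  1.055  0.028] F [-6.8 -7.7  1.7] yaw -159.65 q6 -2.229 z 0.1912
```

```bash
python3 -m jog '[{"rx":0,"ry":0,"rz":0,"tx":1.3,"ty":-0.8,"tz":0,"claw":255},{"rx":0,"ry":0,"rz":0,"tx":1.3,"ty":-0.8,"tz":0,"claw":255}]'; python3 st.py
python3 -m jog '[{"rx":0,"ry":0,"rz":0,"tx":0,"ty":0,"tz":-1,"claw":255},{"rx":0,"ry":0,"rz":0,"tx":0,"ty":0,"tz":-2,"claw":255},{"rx":0,"ry":0,"rz":0,"tx":0,"ty":0,"tz":-3,"claw":255}]'; python3 st.py
```

```text
time_s: 7.6
position: [0.4801, -0.103, 0.1914]
ee_rot: [[-0.937, -0.349, -0.0], [-0.349, 0.937, 0.0], [-0.0, 0.0, -1.0]]
wrist_force: [0.8, -1.2, -0.7]
gripper_width: 0.493
gripper_force: 45.5
T [0.003 0.029 0.026] F [ 0.8 -1.2 -0.7] yaw -159.6 q6 -2.233 z 0.1914
time_s: 7.9
position: [0.4802, -0.1029, 0.1947]
ee_rot: [[-0.937, -0.35, 0.0], [-0.35, 0.937, 0.0], [-0.0, 0.0, -1.0]]
wrist_force: [0.8, -0.4, 0.0]
gripper_width: 0.499
gripper_force: 45.6
T [ 0.033 -0.016  0.041] F [ 0.8 -0.4  0. ] yaw -159.49 q6 -2.235 z 0.1947
```

The side load is gone and it lifts without resistance.

```bash
python3 -m jog '[{"rx":0,"ry":0,"rz":0,"tx":0,"ty":0,"tz":-6,"claw":255},{"rx":0,"ry":0,"rz":0,"tx":0,"ty":0,"tz":-14,"claw":255},{"rx":0,"ry":0,"rz":0,"tx":0,"ty":0,"tz":-28,"claw":255},{"rx":0,"ry":0,"rz":0,"tx":0,"ty":0,"tz":-44,"claw":255},{"rx":0,"ry":0,"rz":0,"tx":0,"ty":0,"tz":-62,"claw":255},{"rx":0,"ry":0,"rz":0,"tx":0,"ty":0,"tz":-80,"claw":255},{"rx":0,"ry":0,"rz":0,"tx":0,"ty":0,"tz":-96,"claw":255},{"rx":0,"ry":0,"rz":0,"tx":0,"ty":0,"tz":-106,"claw":255},{"rx":0,"ry":0,"rz":0,"tx":0,"ty":0,"tz":-110,"claw":255},{"rx":0,"ry":0,"rz":0,"tx":0,"ty":0,"tz":-110,"claw":255}]'
python3 -m jog '[{"rx":0,"ry":0,"rz":0,"tx":0,"ty":0,"tz":0,"claw":255},{"rx":0,"ry":0,"rz":0,"tx":0,"ty":0,"tz":0,"claw":255},{"rx":0,"ry":0,"rz":0,"tx":0,"ty":0,"tz":0,"claw":255}]';python3 st.py; python3 look.py w4
```

```text
time_s: 8.9
position: [0.4802, -0.103, 0.3048]
ee_rot: [[-0.937, -0.351, 0.0], [-0.351, 0.937, -0.0], [-0.0, -0.0, -1.0]]
wrist_force: [0.3, -0.5, -0.7]
gripper_width: 0.497
gripper_force: 45.6
time_s: 9.2
position: [0.48, -0.103, 0.3041]
ee_rot: [[-0.937, -0.351, -0.001], [-0.351, 0.937, 0.0], [0.001, 0.001, -1.0]]
wrist_force: [-1.0, -0.5, -1.5]
gripper_width: 0.494
gripper_force: 45.6
T [-0.004 -0.042  0.008] F [-1.  -0.5 -1.5] yaw -159.48 q6 -2.235 z 0.3041
9.2 q [-0.306  0.186  1.727 -0.     1.229 -2.235] [ 0.48   -0.103   0.3041]
[[-0.937 -0.351 -0.001]
 [-0.351  0.937  0.   ]
 [ 0.001  0.001 -1.   ]]
0.96 [124. 230.] topz 0.0291 centre [ 0.4658 -0.2313] 0.0219 tool d mm [  58.1 -115.4  274.9]
0.92 [275. 318.] topz 0.3211 centre [ 0.4794 -0.1027] 0.0225 tool d mm [  0.4   0.5 -17. ]
0.86 [306. 546.] topz 0.2052 centre [0.507  0.1111] 0.0226 tool d mm [-100.4  191.    98.9]
0.65 [180. 214.] topz 0.0291 centre [ 0.5449 -0.229 ] 0.0219 tool d mm [ -16.8 -141.   274.9]
```

View pics/w4.png

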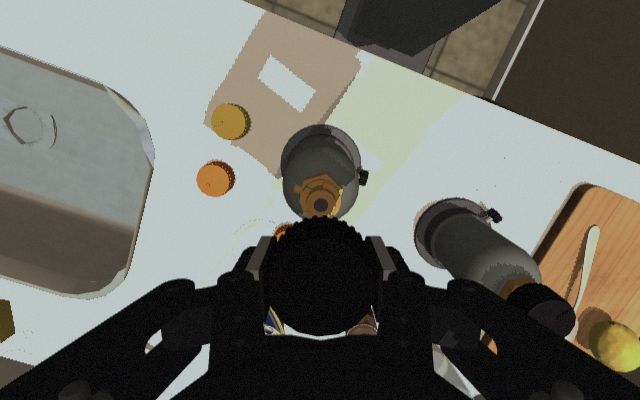

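The cap at (320,275) is in the gripper with its top at 0.321, 11 cm up. The bare brass valve shows at (318,200), and the other bottle's cap at (546,306) is still shut.

```bash
python3 -c "
from rig import order
print(order.hand_in())"
```

```text
the job is handed in; nothing more can be done
None
```

The cap of the bottle nearer the sink had an ordinary thread and came off anticlockwise; the gripper still holds it about 11 cm above its seat, the other bottle's cap is still shut, and the job is handed in after about 9 s of robot time.

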